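# Fetch the label-roll carrier with the sprung draw hook

## Task

Fetch the roll carrier with the sprung hook: press the hook's plunger down, slide it along its rail until the hook is under the carrier's post, and let the plunger up so that the hook holds the post. Then draw the hook, with the carrier on it, fully home against the stop at the end of the rail, and leave the carrier hooked there. The roll is freshly printed, so do not touch the carrier or its roll with the robot, and leave the things standing around the track where they are.

Things in the scene. Friction and masses are not known exactly. Their poses are not given: they have to be found in the camera images.
- track: fixed dark steel plate on the table, 460 mm long (y) by 200 mm wide. Origin mid-length, at table height, under the line on which the hook travels; +y runs along the rail away from home, +x away from the robot. A steel rail 46 mm high stands at x = -85 mm; the carrier's channel lies between two white guides centred on x = +10 mm. At home (the -y end) the hook's shank is at y = -145 mm.
- slide (a joint): position of the hook slide along the rail, m: 0 = home against the stop at the -y end, grows towards track +y, 0.21 at the far end. About 1.5 N of friction; it stays where it is left. It carries a black upright barrel (32 mm across, 122 to 186 mm above the table) on an arm that comes over from the rail.
- plunger (a joint): how far the plunger is pressed, m: 0 = up, 0.025 = fully down. A spring returns it: about 3 N at 0, about 9 N fully down. Pressing lowers the hook as much; the hook's tip passes under the post from 0.018 on. Let up with the post in the hook, it stays at about 0.004, pulling up on the post with about 4 N.
- dish (a point): centre of the floor of the black round dish on top of the plunger, pressed from above; its rim can be pushed sideways. 62 mm across outside, 54 mm inside, rim 12 mm above the floor, underside 6 mm below it; floor 221 mm above the table when up. On the axis of barrel and shank; moves with plunger and slide.
- mouth (a point): where the post's centre line lies when the post rests in the hook: 14 mm to track +y of the shank. The hook is a J of 8 mm steel rod below the barrel: shank, foot to track +y, upturned tip 28 mm from the shank; mouth 20 mm wide, tip 14 mm above the foot's top. Moves with plunger and slide; 79 mm above the table when up.
- carrier: loose aluminium sled 200 mm long (y), 100 mm wide, 15 mm thick, about 0.85 kg, sliding in the track's channel; origin at the centre of its underside, axes as the track's. A paper roll 90 mm across, 50 mm tall stands at y = +48 mm on a steel spindle (top 110 mm above the underside); a cheek plate 36 mm wide, 86 mm high stands at y = -60 mm on its +x side.
- post (a point): the carrier's post: a level steel pin 10 mm thick, 70 mm long, from the cheek plate towards the robot (-x), ending in a collar 22 mm across. The point is on its centre line, above the sled's middle line, 75 mm above the table.
- pot: white jar with a black lid, 68 mm across, 110 mm tall; origin at the centre of its underside. A bystander
- core: empty cardboard core standing on end, 84 mm across, 60 mm tall; origin at the centre of its underside. A bystander
- mandrel: spare steel spindle on a round foot, foot 72 mm across, 110 mm tall; origin at the centre of its underside. A bystander
- wrench: steel wrench lying flat on the table. A bystander
Mind the look-alikes: they are no part of the job. There is more than one size of the carrier; the one meant has the size given above.

How it is judged:
By the outcome, as a careful person would: the job done as asked, in the order asked, and still so for the second after the job is handed in, with the robot touching nothing.
It also fails if it takes over 43 s, if anything falls off the work surface, if the arm or the gripper's body presses on something with over 40 N, if the wrist force passes 120 N, or if a joint passes its speed limit or range.

## Robot

A 6-joint arm with a two-finger parallel gripper is mounted at the origin on the work surface. World frame = base frame: x ahead of the robot, y to its left, z up, the work surface at z = 0. Lengths are in m, angles in degrees, forces in N, time in s.
With the tool pointing down it reaches from about 0.375 to 0.75 m from the base axis. Payload 9 kg.
Tool frame: the origin (TCP) lies between the finger pads; the fingertips stand finger_overhang ahead of it and the grasp point (between the pads) lies 2 mm behind it (finger_overhang is the distance from the TCP to the fingertips, in m); z points along the fingers, y is the line along which they close (so a half turn about z gives the same grasp; the last joint's range is limited). The gripper opens to 85 mm and grips with 20 to 120 N. Pads are 22 mm wide; open, the fingers measure 114 mm over their backs; the gripper's body (76 mm by 85 mm) begins 54 mm behind the grasp point. The pads swing forward as they close: fully open they stand 13 mm farther back than shut.
Start: joints at [-80.77, 5.964, 5.575, 89.605, 0, 77.527], TCP at [0.222, -0.557, 0.248] pointing down, gripper open.
Joint ranges: [-171.21, 171.21], [-48.23, 106.86], [-62.78, 66.21], [-105.2, 120.99], [-86.42, 89.51], [-180, 180]. Speed limits (degrees/s): [127.2, 127.2, 147.25, 180, 180, 180].

## Interface

Orientations are given as a 3x3 rotation matrix whose columns are the frame's x, y, z axes.
In Python, from bench import observe, capture, get_calibration, close_job, finger_overhang gives the robot as it stands.
- The arm moves only by the shell command python3 -m crank 'ROWS' [FORCE]. ROWS is JSON, a list that holds one entry, the list of rows, each a list of 7 numbers: the shift along the world's x, y, z in mm, then the turn, a rotation vector about the world's x, y, z in degrees, then the closure, from 0 (fully open) to 1 (shut). In form: [[[tx, ty, tz, ax, ay, az, gripper], ...]]. A call has 1 to 12 rows; each row shifts and turns the commanded pose from where the row before left it; what a row does not reach is not made up. A row lasts 1/8 s, in which the tool goes at most 62.5 mm and 10.7 degrees, less where a joint would pass 70% of its speed; a pose out of reach is approached as far as the arm can. A call is refused whole if a number of a shift passes 62.5 or a number of a turn 10.7, either way. A call with a gripper value outside its range is refused whole. The fingers move at their own pace and stop on an object; FORCE is the grip in N (left out, the last holds). Time passes only in rows, so rows that do not move let the fingers close. It gives the time, the measured TCP pose, the force, the opening and the grip force at its end, in the units of the state.
- observe(): the state, without advancing time (a new reading comes with each control period).
- capture(name): name is "side" or "top" or "wrist"; returns (picture, depth): 420x560x3 uint8, red, green, blue; 420x560 float32, m along the optical axis (not along the pixel's ray), 0 where there is no reading.
- get_calibration(name): a dict with "mtx" (3x3 intrinsics, pixels), "extrinsics" (4x4, takes a point from camera to world coordinates). Camera axes: x right, y down, z forward; pixel columns grow to the right and rows downward; lengths in m; the calibration is good to about 2 mm. A picture is of the moment at which its call begins: read the wrist's pose just before it. get_calibration takes no time and is no camera call; for the wrist camera it gives the pose at the moment of the call.
- close_job(): hands the job in; it is judged then, once.
The state is a dict: "clock": time; "qpos": joint angles; "joint_velocities": joint speeds; "joint_torque": joint torques, N m; "eef_pos": TCP position; "tool_rot": TCP orientation; "contact_force": force on the tool from outside, world axes, zero at the start; "moment": the same for the moment, N m; "grip_width": finger opening in m; "grip_force": force on a finger pad.
Only numpy, scipy, OpenCV 4.12 (cv2) and the standard library are available. Lean on these libraries where they do the work, as an engineer would, in place of code of your own. Each camera call takes 0.05 s, during which the arm holds its last target. There are 200 camera calls.

## Working session

There is one attempt and no reset: what is moved stays moved. The work goes in short steps, Python scripts to look and compute and a shell command to move; the robot and the scene stay as the last step left them, time stands still between calls to the robot, and variables do not carry over. Pictures are saved under pics/ and viewed, at most 10 in all, crops included, and the job is handed in when it is done.

```bash
mkdir -p pics; cat > h.py <<'E'
import numpy as np,cv2
from bench import *
def snap(n,f):
    c=get_calibration(n); p,d=capture(n); cv2.imwrite('pics/'+f+'.png',p[:,:,::-1]); np.savez('pics/'+f,p=p,d=d,K=c['mtx'],E=c['extrinsics']); return p,d,c
def pts(f):
    z=np.load('pics/'+f+'.npz'); d=z['d']; K=z['K'];E=z['E']
    v,u=np.mgrid[:d.shape[0],:d.shape[1]]
    P=np.stack([(u-K[0,2])/K[0,0]*d,(v-K[1,2])/K[1,1]*d,d],-1)@E[:3,:3].T+E[:3,3]
    P[d==0]=np.nan
    return z['p'],P
E
python3 - <<'E'
from h import *
for n in ['side','top']: 
    p,d,c=snap(n,n+'0'); print(n,c['mtx'],c['extrinsics'])
print(finger_overhang, observe())
E
```

```text
side [[538.57253211   0.         275.26483805]
 [  0.         538.57253211 212.07669376]
 [  0.           0.           1.        ]] [[ 0.84193596 -0.2451611   0.48066607 -0.24634462]
 [-0.53911701 -0.41900745  0.73060633 -1.29120215]
 [ 0.02228641 -0.874259   -0.48494796  1.01880683]
 [ 0.          0.          0.          1.        ]]
top [[448.51167278   0.         278.934731  ]
 [  0.         448.51167278 207.69225444]
 [  0.           0.           1.        ]] [[-0.00944077 -0.9953851   0.09549539  0.44980737]
 [-0.99993064  0.00872482 -0.007912    0.02253366]
 [ 0.0070423  -0.09556346 -0.99539843  1.5022831 ]
 [ 0.          0.          0.          1.        ]]
0.017 {'clock': 0.1, 'qpos': array([-8.07687017e+01,  5.99562920e+00,  5.53130309e+00,  8.96051456e+01,
       -2.72696309e-04,  7.75269863e+01]), 'joint_velocities': array([ 0.00192175, -0.07621054,  0.22803067,  0.00491577,  0.08035201,
        0.03922655]), 'joint_torque': array([ 6.70494934e-03, -5.58203709e+01,  5.04722607e+01,  1.30102993e-02,
       -2.60900570e-04,  9.59302099e-06]), 'eef_pos': array([ 0.22185364, -0.55717182,  0.24759363]), 'tool_rot': array([[ 9.29104767e-01,  3.69816566e-01, -1.99209126e-04],
       [ 3.69816530e-01, -9.29104033e-01,  1.19604292e-03],
       [ 2.57230482e-04, -1.18492000e-03, -9.99999265e-01]]), 'contact_force': array([0.51467014, 0.17240844, 0.01215687]), 'moment': array([ 0.03428788, -0.00507476, -0.01104064]), 'grip_force': 0.0, 'grip_width': 0.08542317594524894}
```

View pics/top0.png

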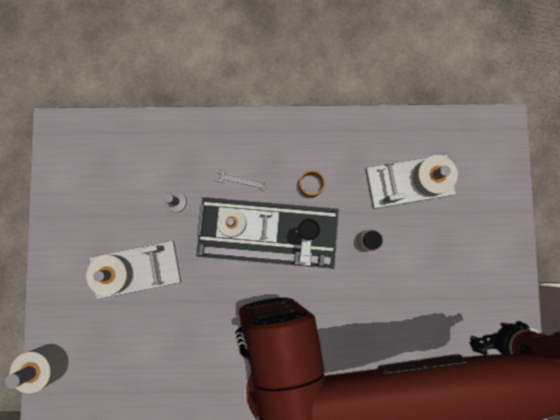

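View pics/side0.png

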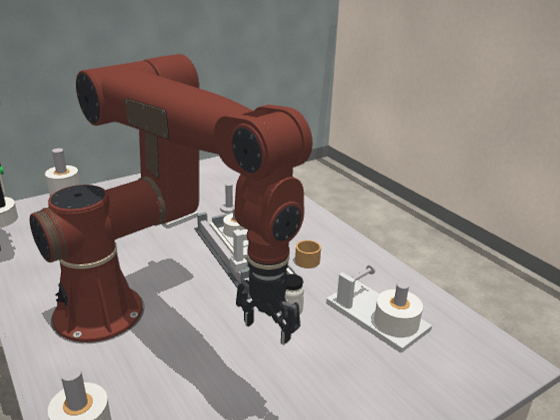

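The top view shows three carriers: one in the track at about (250,225), and larger ones on the table at (135,270) and (410,180). The one in the track is about 61 px long (≈0.2 m) and sits in the channel, so it fits; the other two are about 88 px. The dish is at (308,229), and home is to the right. Next I measure and confirm with an enlarged crop.

```bash
python3 - <<'E'
from h import *
p,P=pts('top0')
cv2.imwrite('pics/crop1.png',cv2.resize(p[180:285,180:350,::-1],None,fx=4.5,fy=4.5,interpolation=cv2.INTER_CUBIC))
z=P[:,:,2]; roi=np.zeros(z.shape,bool); roi[190:275,190:345]=1
def st(m,n):
    q=P[m]; print(n,len(q),q.mean(0).round(4),'ctr',((q.max(0)+q.min(0))/2).round(4),'ext',(q.max(0)-q.min(0)).round(4))
for lo,hi,n in [(.205,.245,'dish'),(.1,.15,'spindle?'),(.07,.1,'post+')]:
    m=(roi&(z>lo)&(z<hi)).astype(np.uint8)
    k,l,s,c=cv2.connectedComponentsWithStats(m)
    for i in range(1,k):
        if s[i,4]>8: st(l==i,f'{n} px{c[i].round(1)}')
# track: plate contour
m=roi&(p.max(2)<75)&(z<.03); q=P[m][:,:2].astype(np.float32); 
print('track rect',cv2.minAreaRect(q),np.nanmedian(P[m][:,2]))
# dark black dish from colour, 
E
```

```text
dish px[308.  228.9] 375 [ 0.511  -0.0699  0.2235] ctr [ 0.5118 -0.0684  0.2265] ext [0.06   0.0591 0.0265]
spindle? px[229.6 221. ] 48 [0.5429 0.1646 0.1146] ctr [0.543  0.165  0.1116] ext [0.0194 0.0217 0.0182]
post+ px[230.6 222.8] 321 [0.5398 0.1659 0.0731] ctr [0.5442 0.166  0.0837] ext [0.0867 0.0863 0.0273]
post+ px[264.6 221.9] 128 [0.5412 0.0569 0.083 ] ctr [0.5328 0.0544 0.0843] ext [0.0855 0.0358 0.0262]
post+ px[200.1 249.1] 36 [0.4574 0.2621 0.0731] ctr [0.4576 0.2626 0.0733] ext [0.0316 0.0131 0.0064]
post+ px[299.  259.3] 68 [ 0.4222 -0.0506  0.0756] ctr [ 0.4262 -0.06    0.0765] ext [0.0381 0.0444 0.0129]
post+ px[320.7 259.6] 35 [ 0.4206 -0.1198  0.0726] ctr [ 0.4193 -0.1193  0.0736] ext [0.0315 0.0159 0.007 ]
track rect ((0.5377543568611145, 0.04754263162612915), (0.455282598733902, 0.2491111159324646), 84.7080307006836) 0.005680436170285352
```

View pics/crop1.png

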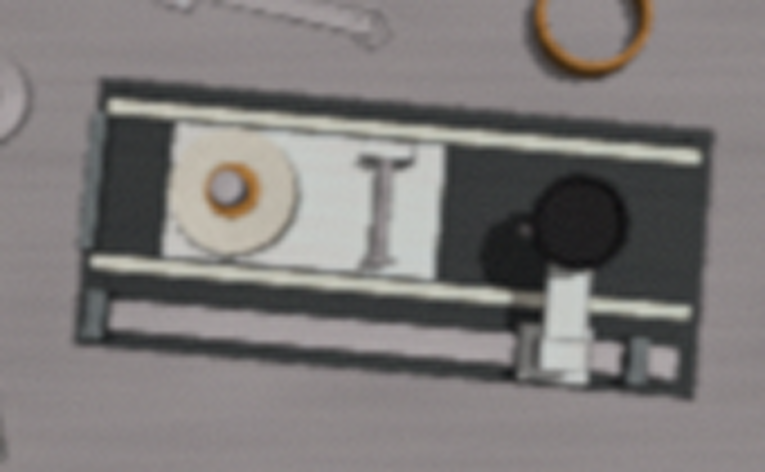

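The crop confirms it: the carrier in the track has its post at crop (380,215), and the hook slide stands a little short of the stop. Next I refine the track direction, post and dish.

```bash
python3 - <<'E'
from h import *
p,P=pts('top0'); z=P[:,:,2]
hsv=cv2.cvtColor(p,cv2.COLOR_RGB2HSV)
roi=np.zeros(z.shape,bool); roi[190:275,190:345]=1
# guides: bright, yellowish white
m=(roi&(p.min(2)>150)&(z<.05)&(p[:,:,0].astype(int)-p[:,:,2]>8)).astype(np.uint8)
k,l,s,c=cv2.connectedComponentsWithStats(m,connectivity=8)
A=[]
for i in range(1,k):
    if s[i,4]>40:
        q=P[l==i]; vx,vy,x0,y0=cv2.fitLine(q[:,:2].astype(np.float32),cv2.DIST_HUBER,0,.01,.01).ravel()
        print(s[i],np.degrees(np.arctan2(vx,vy)),x0,y0,q[:,2].mean())
for a in [5.3,5.7]:
    t=np.radians(a); ey=np.array([np.sin(t),np.cos(t)]); ex=np.array([np.cos(t),-np.sin(t)])
    S=P[:,:,:2]@ey; X=P[:,:,:2]@ex
    d=roi&(z>.21)&(z<.25); 
    print(a,'dish',[((f[d].max()+f[d].min())/2).round(4) for f in (X,S)],'floor z',np.median(z[d]))
    b=np.zeros(z.shape,bool); b[205:240,255:277]=1
    b&=(z>.068)&(z<.12)
    for lo in np.arange(.49,.6,.01):
        w=b&(X>lo)&(X<lo+.01)
        if w.any(): print(lo.round(2),w.sum(),S[w].mean().round(4),S[w].min().round(4),S[w].max().round(4),z[w].mean().round(4))
    stop=roi&(z>.066)&(z<.1)
    for lab,u0,u1 in [('block',285,312),('stop',313,330)]:
        w=stop.copy(); w[:,:u0]=0; w[:,u1:]=0; w[:250]=0
        print(lab,S[w].min().round(4),S[w].max().round(4))
# side-camera check of dish
E
```

```text
[205 202 118  13 234] 5.4560685 0.5922888 0.07233928 0.019651658127936854
[201 237  92  10 188] 5.603928 0.48188585 0.12659861 0.0198643778702905
5.3 dish [np.float64(0.5158), np.float64(-0.0212)] floor z 0.2215677324479235
0.49 11 0.1067 0.1022 0.1119 0.0769
0.5 9 0.1064 0.1029 0.1099 0.079
0.51 9 0.1072 0.1038 0.1106 0.0786
0.52 10 0.1081 0.1046 0.1115 0.0788
0.53 11 0.1063 0.1023 0.1118 0.0793
0.54 10 0.1064 0.103 0.1103 0.0787
0.55 22 0.1061 0.0915 0.1233 0.0848
0.56 33 0.1068 0.089 0.1239 0.0909
block -0.0466 0.0036
stop -0.0885 -0.0715
5.7 dish [np.float64(0.5159), np.float64(-0.0176)] floor z 0.2215677324479235
0.49 11 0.1102 0.1056 0.1153 0.0769
0.5 9 0.1099 0.1064 0.1134 0.079
0.51 11 0.1112 0.1073 0.1146 0.079
0.52 10 0.1116 0.1082 0.1155 0.0783
0.53 10 0.1093 0.106 0.1132 0.0796
0.54 9 0.1106 0.1072 0.1141 0.0785
0.55 26 0.1114 0.0954 0.1278 0.0858
0.56 29 0.1095 0.0929 0.1279 0.0908
block -0.0436 0.0065
stop -0.0856 -0.0685
```

```bash
python3 -m crank '[[[29,48.8,10,0,0,-2.7,1],[29,48.8,10,0,0,-2.7,1],[29,48.8,10,0,0,-2.7,1],[29,48.8,10,0,0,-2.7,1],[29,48.8,10,0,0,-2.7,1],[29,48.8,10,0,0,-2.7,1],[29,48.8,10,0,0,-2.7,1],[29,48.8,10,0,0,-2.7,1],[0,0,0,0,0,-2.7,1],[0,0,0,0,0,-2.9,1]]]' 20
python3 - <<'E'
from h import *
o=observe(); print(o['clock'],o['eef_pos'],o['tool_rot'][:,0],o['grip_width'],o['contact_force'])
snap('wrist','w1'); snap('side','side1')
E
```

```text
clock: 1.35
eef_pos: [0.4542, -0.1661, 0.3281]
tool_rot: [[0.995, -0.095, -0.0], [-0.095, -0.995, 0.0], [-0.0, -0.0, -1.0]]
contact_force: [0.9, 0.0, -0.1]
grip_width: 0.0
grip_force: 0.0
1.35 [ 0.45422542 -0.16612168  0.32811797] [ 9.95449163e-01 -9.52931887e-02 -4.15009567e-04] 2.7587446016125636e-05 [ 0.93089727  0.03262206 -0.06979037]
```

View pics/w1.png

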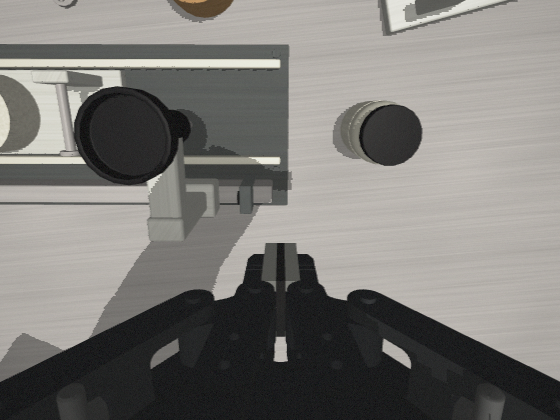

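The wrist view shows the dish at (125,135), the post at (68,118) just beyond it, the rail stop at (246,197), and the finger tips at about (282,250).

```bash
cat >> h.py <<'E'
t=np.radians(5.5); ey=np.array([np.sin(t),np.cos(t)]); ex=np.array([np.cos(t),-np.sin(t)])
def rep(f):
    p,P=pts(f); z=P[:,:,2]; S=P[:,:,:2]@ey; X=P[:,:,:2]@ex
    near=(X>.44)&(X<.6)
    d=near&(z>.195)&(z<.25)&(p.max(2)<70); 
    print('dish X,S',[((np.percentile(f[d],99.7)+np.percentile(f[d],.3))/2).round(4) for f in (X,S)],'ext',np.ptp(S[d]).round(4),'z',np.percentile(z[d],[2,50,98]).round(4))
    w=(X>.49)&(X<.545)&(z>.07)&(z<.085)&(S>.0)&(S<.2)&(p.min(2)>60)
    if w.any(): print('pin S',((S[w].max()+S[w].min())/2).round(4),np.median(S[w]).round(4),'top z',np.percentile(z[w],95).round(4),w.sum())
    return p,P,S,X
E
python3 - <<'E'
from h import *
p,P,S,X=rep('w1')
for y,x in [(118,68),(130,70),(105,66),(135,125)]: print(P[y,x],S[y,x])
rep('side1')
E
```

```text
dish X,S [np.float64(0.5156), np.float64(-0.0216)] ext 0.062 z [0.2189 0.221  0.2331]
pin S 0.1455 0.1083 top z 0.08 852
[0.52942265 0.05361474 0.07778223] 0.1041108247462509
[0.51700002 0.05509381 0.07718969] 0.10439242694952118
[0.5425611  0.05180599 0.07852418] 0.10356966470250181
[ 0.51194901 -0.06674351  0.22028904] -0.0173680951417357
dish X,S [np.float64(0.5144), np.float64(-0.0252)] ext 0.0684 z [0.2181 0.225  0.234 ]
pin S 0.1002 0.1842 top z 0.0774 55
```

```bash
python3 -m crank '[[[28.8,48.2,0,0,0,0,1],[28.8,48.2,0,0,0,0,1],[0,0,-30,0,0,0,1],[0,0,-30,0,0,0,1],[0,0,-20,0,0,0,1],[0,0,0,0,0,0,1]]]'
python3 - <<'E'
from h import *
snap('wrist','w2');rep('w2')
E
```

```text
clock: 2.2
eef_pos: [0.5106, -0.0705, 0.2467]
tool_rot: [[0.995, -0.095, -0.003], [-0.095, -0.995, 0.001], [-0.003, -0.001, -1.0]]
contact_force: [0.3, -0.6, 0.6]
grip_width: 0.0001
grip_force: 0.0
dish X,S [np.float64(0.5225), np.float64(-0.0206)] ext 0.0607 z [0.2189 0.2211 0.2458]
pin S 0.1003 0.1784 top z 0.0798 2126
```

View pics/w2.png

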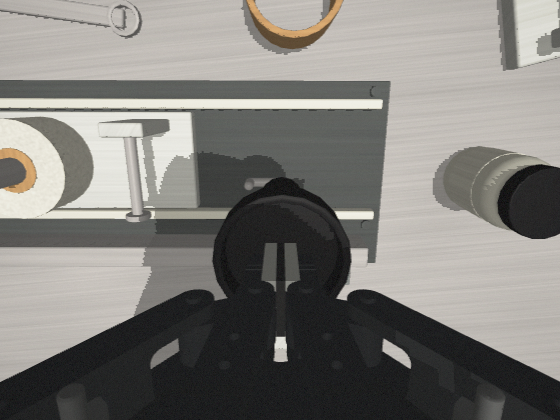

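The fingers stand centred over the dish (rim centre about (283,252)). The post is clear at (133,175) and the hook tip shows at (255,184). Now I press.

```bash
python3 -m crank '[[[1,0,-8,0,0,0,1],[0,0,-8,0,0,0,1],[0,0,-8,0,0,0,1],[0,0,-7,0,0,0,1],[0,0,0,0,0,0,1]]]'
python3 - <<'E'
from h import *
p,P,S,X=rep('w2')
for r in range(145,206,12):
    w=(P[r,110:165,2]>.068); print(r,S[r,110:165][w].min().round(4),S[r,110:165][w].max().round(4),X[r,130].round(3))
w=np.zeros(S.shape,bool); w[150:200,118:152]=1; w&=(P[:,:,2]>.0765)
print('pin ridge S',np.median(S[w]))
snap('wrist','w3');rep('w3')
E
```

```text
clock: 2.88
eef_pos: [0.5132, -0.0711, 0.2179]
tool_rot: [[0.995, -0.096, 0.002], [-0.096, -0.995, -0.001], [0.002, 0.001, -1.0]]
contact_force: [2.2, -0.4, 7.7]
grip_width: 0.0001
grip_force: 3.9
dish X,S [np.float64(0.5225), np.float64(-0.0206)] ext 0.0607 z [0.2189 0.2211 0.2458]
pin S 0.1003 0.1784 top z 0.0798 2126
145 0.1034 0.1125 0.549
157 0.1033 0.1116 0.539
169 0.1035 0.1126 0.529
181 0.1031 0.1119 0.518
193 0.1034 0.1123 0.507
205 0.1033 0.1114 0.48
pin ridge S 0.10735024747645291
dish X,S [np.float64(0.5238), np.float64(-0.0205)] ext 0.0663 z [0.1989 0.211  0.2493]
pin S 0.1514 0.1796 top z 0.0796 2477
```

```bash
python3 -m crank '[[[0,0,-2.5,0,0,0,1],[0.6,7,0,0,0,0,1],[1.4,14.2,0,0,0,0,1],[1.4,14.2,0,0,0,0,1],[1.4,14.2,0,0,0,0,1],[1.4,14.2,0,0,0,0,1],[1.4,14.2,0,0,0,0,1],[1.4,14.2,0,0,0,0,1],[1.4,14.2,0,0,0,0,1],[0.6,7,0,0,0,0,1],[0,0,0,0,0,0,1]]]'
python3 - <<'E'
from h import *
o=observe(); print(o['eef_pos'], o['eef_pos'][:2]@ey)
snap('wrist','w4');rep('w4'); snap('side','s4'); rep('s4'); snap('top','t4')
E
```

```text
clock: 4.3
eef_pos: [0.5244, 0.0432, 0.216]
tool_rot: [[0.995, -0.095, 0.003], [-0.095, -0.995, -0.0], [0.003, -0.0, -1.0]]
contact_force: [1.0, 1.1, 8.3]
grip_width: 0.0001
grip_force: 4.1
[0.52439654 0.04323689 0.21604324] 0.09329901382228016
dish X,S [np.float64(0.5241), np.float64(0.0945)] ext 0.0686 z [0.1973 0.2097 0.2494]
pin S 0.1457 0.1839 top z 0.0794 1957
dish X,S [np.float64(0.5134), np.float64(0.0902)] ext 0.0677 z [0.1958 0.2084 0.2492]
pin S 0.1408 0.1066 top z 0.0816 75
```

View pics/w4.png

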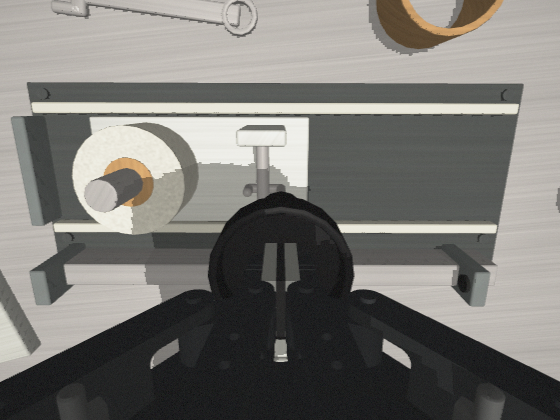

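The hook rod passes under the pin: the tip is at (248,190), beyond the pin at (262,170). The dish moved with the fingers, so mouth S≈.108 against pin .1077. Now I let up slowly.

```bash
python3 -m crank '[[[0,0,-1,0,0,0,1],[0,0,5,0,0,0,1],[0,0,5,0,0,0,1],[0,0,5,0,0,0,1],[0,0,5,0,0,0,1],[0,0,0,0,0,0,1]]]'
python3 - <<'E'
from h import *
o=observe(); print(o['eef_pos'], o['eef_pos'][:2]@ey,o['contact_force'])
p,P,S,X=pts('w4')+(0,0)if 0 else rep('w4')
w=np.zeros(S.shape,bool); w[148:180,250:275]=1; w&=(P[:,:,2]>.0765); print('pin S before',np.median(S[w]))
snap('wrist','w5');p,P,S,X=rep('w5')
E
```

```text
clock: 5.2
eef_pos: [0.5237, 0.0426, 0.234]
tool_rot: [[0.995, -0.096, 0.0], [-0.096, -0.995, -0.0], [0.0, 0.0, -1.0]]
contact_force: [2.1, 1.4, 3.8]
grip_width: -0.0
grip_force: 2.0
[0.52365202 0.0426244  0.23403441] 0.09261798637581156 [2.08245091 1.39804456 3.78159346]
dish X,S [np.float64(0.5241), np.float64(0.0945)] ext 0.0686 z [0.1973 0.2097 0.2494]
pin S 0.1457 0.1839 top z 0.0794 1957
pin S before 0.10839086754071041
dish X,S [np.float64(0.5238), np.float64(0.094)] ext 0.0609 z [0.2149 0.2175 0.2441]
pin S 0.1504 0.1822 top z 0.08 1811
```

View pics/w5.png

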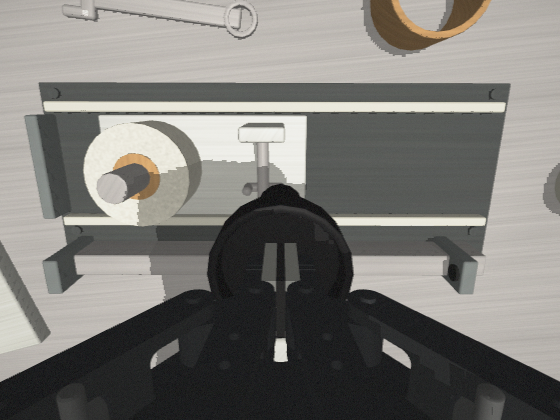

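```bash
python3 -m crank '[[[0,0,2,0,0,0,1],[0,0,2,0,0,0,1],[-0.5,-5,0,0,0,0,1],[-0.4,-4,0,0,0,0,1],[0,0,0,0,0,0,1]]]'
python3 - <<'E'
from h import *
o=observe(); print(o['eef_pos'], o['eef_pos'][:2]@ey,o['contact_force'])
snap('wrist','w6');p,P,S,X=rep('w6')
E
```

```text
clock: 5.88
eef_pos: [0.5225, 0.0333, 0.2377]
tool_rot: [[0.995, -0.096, -0.0], [-0.096, -0.995, -0.0], [-0.0, 0.0, -1.0]]
contact_force: [0.0, -0.4, -0.6]
grip_width: 0.0
grip_force: 0.0
[0.5224909  0.03329277 0.23765642] 0.08321803467315586 [ 0.02937641 -0.37371405 -0.55963215]
dish X,S [np.float64(0.5218), np.float64(0.0939)] ext 0.0609 z [0.2153 0.2176 0.2465]
pin S 0.1517 0.1828 top z 0.08 1766
```

The floor stayed at 0.2176 with the fingers clear, so the plunger is held at ≈0.0035 and the post is hooked. Now I push the rim towards home.

```bash
python3 -m crank '[[[-0.3,-3,0,0,0,0,1],[-0.4,-4,0,0,0,0,1],[-0.7,-7,0,0,0,0,1],[-1,-10,0,0,0,0,1],[-1,-10,0,0,0,0,1],[-1,-10,0,0,0,0,1],[-1,-10,0,0,0,0,1],[-1,-10,0,0,0,0,1],[-1,-10,0,0,0,0,1],[-0.7,-7,0,0,0,0,1],[-0.4,-4,0,0,0,0,1],[0,0,0,0,0,0,1]]]'
python3 - <<'E'
from h import *
o=observe(); print(o['eef_pos'], o['eef_pos'][:2]@ey,o['contact_force'])
snap('wrist','w7');p,P,S,X=rep('w7')
E
```

```text
clock: 7.42
eef_pos: [0.5141, -0.0515, 0.2378]
tool_rot: [[0.995, -0.096, -0.0], [-0.096, -0.995, -0.0], [-0.0, 0.0, -1.0]]
contact_force: [0.8, 2.4, -0.5]
grip_width: -0.0001
grip_force: 0.9
[ 0.51405171 -0.05146819  0.23779669] -0.0019615717288310602 [ 0.84324954  2.41373407 -0.47574863]
dish X,S [np.float64(0.5213), np.float64(0.0128)] ext 0.0613 z [0.2154 0.2175 0.2463]
pin S 0.1049 0.1273 top z 0.0798 4029
```

View pics/w7.png

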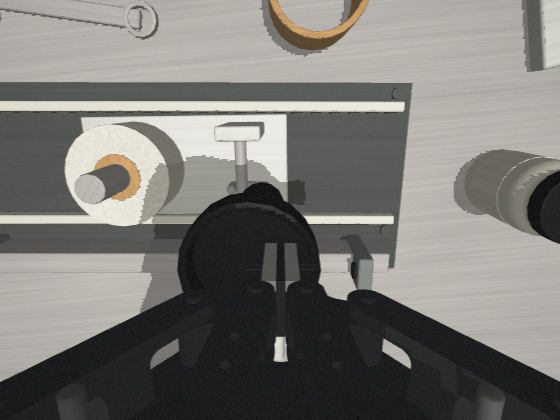

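The carrier follows the hook: the pin at (240,165) keeps its place against the hook tip at (232,187), and the fingers push the right rim. About 58 mm remain.

```bash
python3 -m crank '[[[-0.4,-4,0,0,0,0,1],[-0.7,-7,0,0,0,0,1],[-0.8,-8,0,0,0,0,1],[-0.8,-8,0,0,0,0,1],[-0.8,-8,0,0,0,0,1],[-0.6,-6,0,0,0,0,1],[-0.4,-4,0,0,0,0,1],[-0.4,-4,0,0,0,0,1],[-0.3,-3,0,0,0,0,1],[-0.2,-2,0,0,0,0,1],[0,0,0,0,0,0,1]]]'
python3 - <<'E'
from h import *
o=observe(); print(o['eef_pos'], o['eef_pos'][:2]@ey,o['contact_force'])
E
```

```text
clock: 8.85
eef_pos: [0.5087, -0.1053, 0.2378]
tool_rot: [[0.995, -0.096, -0.0], [-0.096, -0.995, -0.0], [-0.0, 0.0, -1.0]]
contact_force: [1.3, 3.5, -0.3]
grip_width: -0.0002
grip_force: 1.6
[ 0.50869382 -0.10528406  0.23780731] -0.05604321516843457 [ 1.31282491  3.50502661 -0.34767123]
```

```bash
python3 -m crank '[[[-0.2,-2,0,0,0,0,1],[-0.2,-2,0,0,0,0,1],[0,0,0,0,0,0,1]]]'; python3 -m crank '[[[-0.1,-1.5,0,0,0,0,1],[0,-1,0,0,0,0,1],[0,0,0,0,0,0,1]]]'
```

```text
clock: 9.22
eef_pos: [0.5083, -0.1093, 0.2378]
tool_rot: [[0.995, -0.096, -0.0], [-0.096, -0.995, -0.0], [-0.0, 0.0, -1.0]]
contact_force: [0.5, 3.5, 0.2]
grip_width: -0.0004
grip_force: 1.7
clock: 9.6
eef_pos: [0.5082, -0.1102, 0.2377]
tool_rot: [[0.996, -0.095, 0.0], [-0.095, -0.996, 0.003], [-0.0, -0.003, -1.0]]
contact_force: [2.5, 12.1, 0.3]
grip_width: -0.0004
grip_force: 5.4
```

The force jumped to 12 N with no further travel, so the slide is on the stop. I back off inside the dish, rise clear and look.

```bash
python3 -m crank '[[[0.3,3,0,0,0,0,1],[0.8,8,0,0,0,0,1],[0,0,10,0,0,0,1],[0,0,30,0,0,0,1],[0,0,40,0,0,0,1],[-40,-40,20,0,0,0,1],[-20,-45,0,0,0,0,1],[0,0,0,0,0,0,1]]]'
python3 - <<'E'
from h import *
o=observe(); print(o['clock'],o['eef_pos'],o['contact_force'])
p,d,c=snap('wrist','w9');rep('w9'); snap('top','t9'); rep('t9')
E
```

```text
clock: 10.6
eef_pos: [0.4482, -0.1886, 0.3388]
tool_rot: [[0.995, -0.1, 0.001], [-0.1, -0.995, -0.002], [0.001, 0.002, -1.0]]
contact_force: [0.5, 0.1, -0.3]
grip_width: 0.0002
grip_force: 0.0
10.6 [ 0.44823552 -0.18856448  0.3388119 ] [ 0.53537564  0.13813763 -0.3243134 ]
dish X,S [np.float64(0.5155), np.float64(-0.0463)] ext 0.0619 z [0.2154 0.2174 0.2296]
pin S 0.0901 0.086 top z 0.0791 1358
dish X,S [np.float64(0.5143), np.float64(-0.0446)] ext 0.0608 z [0.2117 0.218  0.232 ]
pin S 0.0821 0.0794 top z 0.0769 236
```

View pics/w9.png

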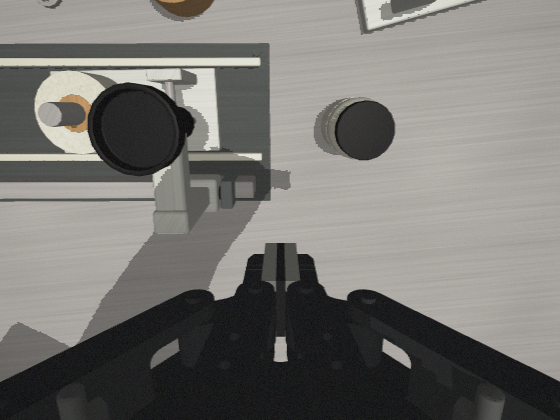

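The slide block at (205,193) touches the stop at (227,193). The dish floor is still at 0.217, so the plunger is held by the post, and the carrier is home under the dish with the pin at (172,90). The gripper is clear.

```bash
python3 -c "
from bench import *
print(close_job())"
```

```text
the job is handed in; nothing more can be done
None
```

The carrier is hooked and home against the stop with the robot clear; the job was handed in at about 10.7 s, and `close_job` returned no verdict.

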